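# Tally the third barrel on the cork rack

### The arm

A 6-joint arm with a two-finger parallel gripper is mounted at the origin on a cart in front of the work surface, level with it; the furniture and walls round the work are solid. World frame = base frame: x ahead of the robot, y to its left, z up, the work surface at z = 0. Lengths are in m, angles in degrees, forces in N, time in s.
With the tool pointing down it reaches from about 0.425 to 0.925 m from the base axis. Payload 12.5 kg.
Tool frame: the origin (TCP) lies at the very end of the fingers, on their centre line; the grasp point (between the pads) lies arm.pinch_z behind it (arm.pinch_z is the distance from the TCP to the grasp point, in m); z points along the fingers, x is the direction in which the jaws open and shut, and the axes are right-handed (so a half turn about z gives the same grasp; the last joint's range is limited). The gripper opens to 85 mm and grips with 20 to 120 N. Pads are 22 mm wide; open, the fingers measure 114 mm over their backs; the gripper's body (76 mm by 85 mm) begins 54 mm behind the grasp point. The pads swing forward as they close: fully open they stand 13 mm farther back than shut.
Start: joints at [58.121, 28.126, 89.318, -0, 62.55, -6.05], TCP at [0.272, 0.563, 0.231] pointing down, gripper open.
Joint ranges: [-177.58, 177.58], [-47.91, 125.51], [2.72, 160], [-65.01, 245.01], [3.68, 167.84], [-153.87, 153.87]. Speed limits (degrees/s): [127.2, 127.2, 159.86, 180, 180, 180].

### API

Orientations are given as a 3x3 rotation matrix whose columns are the frame's x, y, z axes.
In Python, from plant import arm gives the robot as it stands. The module is installed in compiled form; this text tells all that it offers.
- The arm moves only by the shell command python3 -m pendant 'ROWS' [FORCE]. ROWS is text: rows parted by semicolons, each of 7 numbers parted by spaces: the shift along the tool's x, y, z in cm, then the turn, a rotation vector about the tool's x, y, z in rad, then the finger opening in cm, from 0 to 8.54. A call has 1 to 8 rows; each row shifts and turns the pose as measured when the row begins, along the tool's axes as they then stand; what a row does not reach is not made up. A row lasts 1/10 s, in which the tool goes at most 50 mm and 8.59 degrees, less where a joint would pass 70% of its speed; a pose out of reach is approached as far as the arm can. A call with a gripper value outside its range is refused whole. The fingers move at their own pace and stop on an object; FORCE is the grip in N (left out, the last holds). Time passes only in rows, so rows that do not move let the fingers close. It gives the time, the measured TCP pose, the force and the opening at its end, in the units of the state.
- arm.get_state(): the state, without advancing time (a new reading comes with each control period).
- arm.camera(name): name is "scene" or "top" or "wrist"; returns (picture, depth): 384x512x3 uint8, blue, green, red; 384x512 float32, m along the optical axis (not along the pixel's ray), 0 where there is no reading.
- arm.camera_info(name): a dict with "vertical_fov" (degrees; the focal length in pixels is half the picture's height over the tangent of half this angle, whatever the lens; pixels are square), "cx", "cy" (the principal point, pixels), "xyz" and "rotation" of the camera in the world. Camera axes: x right, y up, looking along -z (the intrinsics and any distortion apply to the point x, -y, -z); pixel columns grow to the right and rows downward; lengths in m; the calibration is good to about 2 mm. A picture is of the moment at which its call begins: read the wrist's pose just before it. camera_info takes no time and is no camera call; for the wrist camera it gives the pose at the moment of the call.
- arm.sign_off(): hands the job in, once; it reports no verdict.
The state is a dict: "clock": time; "joint_positions": joint angles; "joint_vel": joint speeds; "joint_efforts": joint torques, N m; "eef_pos": TCP position; "ee_rot": TCP orientation; "ft_force": force on the tool from outside, world axes, zero at the start; "wrist_torque": the same for the moment, N m; "finger_gap": opening from 0.0 (shut) to 1.0 (fully open).
Only numpy, scipy, OpenCV 4.12 (cv2) and the standard library are available. Lean on these libraries where they do the work, as an engineer would, in place of code of your own. Each camera call takes 0.05 s, during which the arm holds its last target. There are 200 camera calls.

### The job

Barrel three has been topped up; mark it on the wooden tally rack. Counting the gaps from the end with the brass knob, run a shut fingertip along the rail away from the knob so that the first, second and third metal tabs tip over one after another that way, and leave the fourth standing; then push the cork in front of the third gap straight back into that gap until it is fully home against the rail, upright. Only push, never lift or knock over a cork, and leave the other corks and the nearby nail tin and barrel tap where they are.

Things in the scene. Friction and masses are not known exactly. Their poses are not given: they have to be found in the camera images.
- rack: Fixed wooden tally rack, 256 mm long (y), 105 deep (x -55 to 50). Origin on its underside, half-way along; x points from its open front (robot side) to the rail at the back, y left, z up. Base board 12 mm thick. Five posts (16 wide, x -4 to 20, top z 32) leave four gaps 30 wide, 24 deep, at y 69, 23, -23, -69. Low runners (top z 17) continue them to x -50: each cork has a lane.
- rail_mid (a point): Middle of the top of the rail: a wooden bar along the rack's y, 216 mm long, at the rack's back (rack x 20 to 50 mm, top 34 mm above the worktop), which carries the four tabs and closes the gaps behind.
- knob: Brass knob, waisted, 20 mm across and 22 mm tall, fixed on the base board at one end of the rack (x -15, y +114 or -114 mm in the rack's frame); it marks the end where counting starts. Origin at its foot.
- cap: Flat brass disc, 20 mm across and 4 mm high, fixed in the same place at the other end of the rack. Origin at its foot.
- cork_a_mid (a point): Centre, half-way up, of the loose upright cork in the lane of the left-most gap (rack y about 69 mm): natural cork, 24 mm across, 42 mm tall, light, standing on the base board in front of its gap. Home, touching the rail, its centre is at rack x = 8 mm. z axis along the cork.
- cork_b_mid (a point): Centre, half-way up, of the loose upright cork in the lane of the second from the left gap (rack y about 23 mm): natural cork, 24 mm across, 42 mm tall, light, standing on the base board in front of its gap. Home, touching the rail, its centre is at rack x = 8 mm. z axis along the cork.
- cork_c_mid (a point): Centre, half-way up, of the loose upright cork in the lane of the third from the left gap (rack y about -23 mm): natural cork, 24 mm across, 42 mm tall, light, standing on the base board in front of its gap. Home, touching the rail, its centre is at rack x = 8 mm. z axis along the cork.
- cork_d_mid (a point): Centre, half-way up, of the loose upright cork in the lane of the right-most gap (rack y about -69 mm): natural cork, 24 mm across, 42 mm tall, light, standing on the base board in front of its gap. Home, touching the rail, its centre is at rack x = 8 mm. z axis along the cork.
- tab_a (a joint): Thin metal tab on the rail behind the left-most gap, 22 mm wide (rack x), 4 thick; hinge at rack x 35, y 69, z 36 mm, reaching 27 mm above it. Rad: 0 upright (starts within 0.12), positive tips to the right (rack -y), negative left, stops at +-1.35. Stiff hinge: about 1 N tips it and it stays where left.
- tab_b (a joint): Thin metal tab on the rail behind the second from the left gap, 22 mm wide (rack x), 4 thick; hinge at rack x 35, y 23, z 36 mm, reaching 27 mm above it. Rad: 0 upright (starts within 0.12), positive tips to the right (rack -y), negative left, stops at +-1.35. Stiff hinge: about 1 N tips it and it stays where left.
- tab_c (a joint): Thin metal tab on the rail behind the third from the left gap, 22 mm wide (rack x), 4 thick; hinge at rack x 35, y -23, z 36 mm, reaching 27 mm above it. Rad: 0 upright (starts within 0.12), positive tips to the right (rack -y), negative left, stops at +-1.35. Stiff hinge: about 1 N tips it and it stays where left.
- tab_d (a joint): Thin metal tab on the rail behind the right-most gap, 22 mm wide (rack x), 4 thick; hinge at rack x 35, y -69, z 36 mm, reaching 27 mm above it. Rad: 0 upright (starts within 0.12), positive tips to the right (rack -y), negative left, stops at +-1.35. Stiff hinge: about 1 N tips it and it stays where left.
- tin: Bystander: open round metal tin of nails, 74 mm across, 61 mm tall; origin under its centre.
- tap: Bystander: wooden barrel tap lying down, 33 x 104 x 47 mm; origin under its centre.
Mind the look-alikes: they are no part of the job. What is shaped like the part that bears cork_c_mid but orange is not meant. What is shaped like the part that bears cork_b_mid but red is not meant.

How it is judged:
By the outcome, as a careful person would: the job done as asked, in the order asked, and still so for the second after the job is handed in, with the robot touching nothing.
It also fails if it takes over 45 s, if anything falls off the work surface, if the arm or the gripper's body presses on something with over 40 N, if the wrist force passes 120 N, or if a joint passes its speed limit or range.

## Working session

There is one attempt and no reset: what is moved stays moved. The work goes in short steps, Python scripts to look and compute and a shell command to move; the robot and the scene stay as the last step left them, time stands still between calls to the robot, and variables do not carry over. Pictures are saved under pics/ and viewed, about 8 in all and at most 12, crops included, and the job is handed in when it is done.

```bash
mkdir -p pics
cat > h.py <<'E'
import numpy as np, cv2
from plant import arm
def K(i,h=384):
    f=h/2/np.tan(np.radians(i["vertical_fov"])/2); return f
def pts(i,d,uv):
    uv=np.atleast_2d(uv); f=K(i); u,v=uv[:,0],uv[:,1]
    z=d[v.astype(int),u.astype(int)]
    c=np.c_[(u-i["cx"])/f*z,-(v-i["cy"])/f*z,-z]
    return c@np.array(i["rotation"]).T+np.array(i["xyz"])
def ray(i,uv,h):
    uv=np.atleast_2d(uv).astype(float); f=K(i)
    c=np.c_[(uv[:,0]-i["cx"])/f,-(uv[:,1]-i["cy"])/f,-np.ones(len(uv))]@np.array(i["rotation"]).T
    o=np.array(i["xyz"]); return o+c*((h-o[2])/c[:,2])[:,None]
E
python3 - <<'E'
from h import *
for n in("top","scene"):
    i=arm.camera_info(n); p,d=arm.camera(n); cv2.imwrite(f"pics/{n}0.png",p); np.savez(f"{n}0.npz",p=p,d=d); print(n,i)
print(arm.get_state())
E
```

```text
top {'vertical_fov': 47.04343107063122, 'cx': 254.0650815378902, 'cy': 183.94131439955552, 'xyz': array([0.37195011, 0.257678  , 1.02867504]), 'rotation': array([[ 0.01579518,  0.98931226, -0.14495435],
       [-0.99971643,  0.013042  , -0.0199241 ],
       [-0.01782067,  0.14522795,  0.98923772]])}
scene {'vertical_fov': 53.62113371211729, 'cx': 259.6478925049219, 'cy': 192.26096837105223, 'xyz': array([-0.00209119, -0.02057809,  0.7067355 ]), 'rotation': array([[ 0.4860243 ,  0.64772931, -0.58670872],
       [-0.87394191,  0.36208738, -0.32421949],
       [ 0.00243336,  0.67032789,  0.74206105]])}
{'clock': 0.1, 'joint_positions': array([ 5.81192910e+01,  2.81613261e+01,  8.93473797e+01,  8.74977430e-04,
        6.25491317e+01, -6.04820789e+00]), 'joint_vel': array([-0.08127103, -0.04435196, -0.06862203,  0.08373472,  0.00093873,
        0.05326575]), 'joint_efforts': array([ 1.54414083e-03, -6.19449878e+01, -2.62024301e+01, -1.62388637e-04,
        2.96238766e-03,  3.06738877e-05]), 'eef_pos': array([0.2721853 , 0.56239345, 0.23077483]), 'ee_rot': array([[ 4.35747806e-01,  9.00068638e-01, -5.44653663e-04],
       [ 9.00068244e-01, -4.35748130e-01, -8.50020885e-04],
       [-1.00240896e-03, -1.19830731e-04, -9.99999490e-01]]), 'ft_force': array([0.34465007, 0.09626314, 0.36019555]), 'wrist_torque': array([-0.07196591,  0.0287338 ,  0.03488468]), 'finger_gap': 1.0008669928029437}
```

View pics/top0.png

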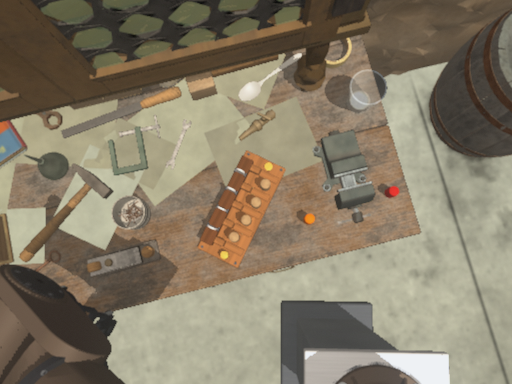

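View pics/scene0.png

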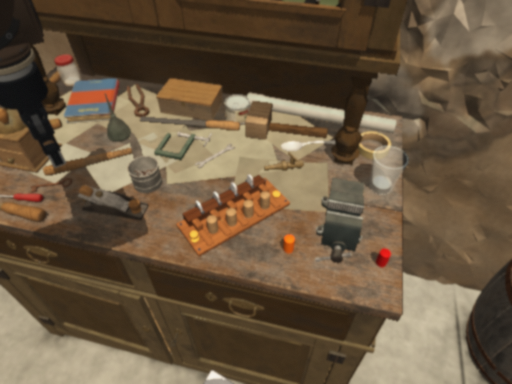

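The top view shows the rack from (224,255) to (268,167), with the rail on its upper-left side. The tin is at (131,212), the tap at (257,125), and the look-alikes are orange (310,219) and red (393,191). Next I zoom in on the rack to tell the knob from the cap.

Run:
```python
from h import *
T=np.load("top0.npz");S=np.load("scene0.npz")
a=cv2.resize(T["p"][140:280,185:300],None,fx=4,fy=4,interpolation=3)
b=cv2.resize(S["p"][165:260,165:300],None,fx=4,fy=4,interpolation=3)
H=max(a.shape[0],b.shape[0]); w=a.shape[1]
o=np.zeros((H,w+b.shape[1],3),np.uint8);o[:a.shape[0],:w]=a;o[:b.shape[0],w:]=b
o=cv2.resize(o,None,fx=.79,fy=.79);cv2.imwrite("pics/c1.png",o);print(o.shape)
for n,X in(("top",T),("scene",S)):
    i=arm.camera_info(n);hsv=cv2.cvtColor(X["p"],cv2.COLOR_BGR2HSV)
    m=cv2.inRange(hsv,(18,150,150),(35,255,255))
    k,l,st,c=cv2.connectedComponentsWithStats(m)
    for j in range(1,k):
        if st[j,4]>12:
            P=pts(i,X["d"],np.argwhere(l==j)[:,::-1]);print(n,c[j],st[j],P.mean(0).round(4),P[:,2].min().round(4),P[:,2].max().round(4))
```

```text
(442, 790, 3)
top [268.08196721 166.01639344] [264 162   9   9  61] [0.5635 0.246  0.0138] 0.0078 0.0177
top [223.84745763 254.44067797] [220 251   9   8  59] [0.3579 0.3429 0.0299] 0.0098 0.0382
scene [276.  193.5] [273 191   7   6  38] [0.5618 0.2452 0.0137] 0.0103 0.0156
scene [193.91463415 236.01219512] [190 231   9  12  82] [0.3538 0.34   0.0253] 0.0092 0.0341
```

View pics/c1.png

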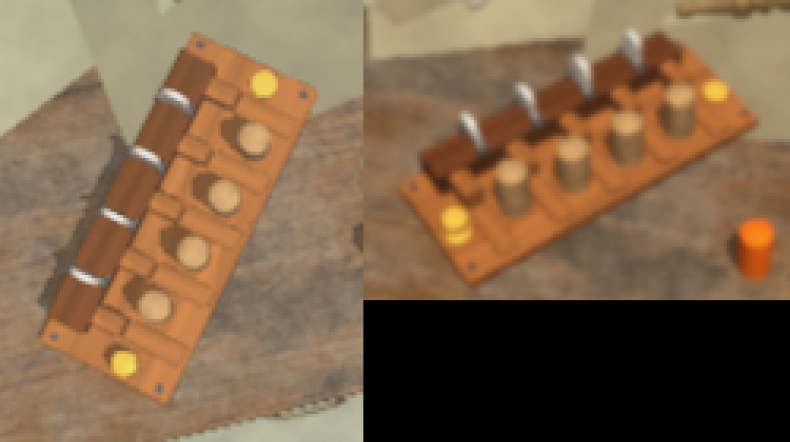

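The brass piece at the lower left (z up to about 0.034) is the knob and the far one (z about 0.016) is the flat cap. They are 228 mm apart, as they should be. The knob is at rack +y, so the order is tabs a, b, c and then cork_c, the third cork from the knob (crop about (223,197)). Things that could be taken for it are the corks at (153,305), (193,250) and (253,138) in the crop, plus the orange and red ones off the rack. The tool axes already lie nearly along the rack's.

```bash
cat > pose.py <<'E'
from h import *
def corks(p,i,R,c):
    pass
def rackpose(knob,cap):
    y=(knob-cap)[:2]; y/=np.linalg.norm(y); x=np.array([y[1],-y[0]])
    return (knob+cap)[:2]/2+0.015*x, x, y
E
python3 - <<'E'
from pose import *
for n in("top","scene"):
    X=np.load(n+"0.npz");i=arm.camera_info(n);hsv=cv2.cvtColor(X["p"],cv2.COLOR_BGR2HSV)
    m=cv2.inRange(hsv,(18,130,130),(35,255,255));k,l,st,c=cv2.connectedComponentsWithStats(m)
    js=[j for j in range(1,k) if st[j,4]>25]; q=[]
    for j in js:
        uv=np.argwhere(l==j)[:,::-1]; P=pts(i,X["d"],uv); hi=P[:,2].max()>.025
        if hi: q.append((1,ray(i,uv[P[:,2]>.027].mean(0),.034 if n=="top" else .033)[0]))
        else: q.append((0,ray(i,uv.mean(0),.0155)[0]))
    q=dict(q); o,x,y=rackpose(q[1],q[0]); print(n,q,"org",o,"x",x,np.linalg.norm(q[1]-q[0]))
    # cork tops/tabs from depth in rack frame
    P=pts(i,X["d"],np.argwhere(X["d"]>0)[:,::-1]); r=np.c_[(P[:,:2]-o)@x,(P[:,:2]-o)@y,P[:,2]]
    for yy in(69,23,-23,-69):
        s=r[(abs(r[:,1]-yy/1e3)<.018)&(r[:,0]<.012)&(r[:,0]>-.06)&(r[:,2]>.049)&(r[:,2]<.062)]
        t=r[(abs(r[:,1]-yy/1e3)<.015)&(abs(r[:,0]-.035)<.02)&(r[:,2]>.05)&(r[:,2]<.07)]
        print(yy,"cork",len(s),s.mean(0).round(4),"tab",len(t),t.mean(0).round(4) if len(t) else "")
    s=r[(abs(r[:,0]-.035)<.03)&(abs(r[:,1])<.1)&(abs(r[:,2]-.034)<.004)];print("rail x",np.percentile(s[:,0],[2,50,98]).round(4),s[:,2].mean())
from plant import arm
print(arm.pinch_z, arm.camera_info("wrist"))
E
```

```text
top {0: array([0.56313137, 0.24602829, 0.0155    ]), 1: array([0.35825568, 0.34208727, 0.034     ])} org [0.46706131 0.30763907] x [0.42451904 0.90541901] 0.22703221265180024
69 cork 82 [-0.0181  0.0673  0.0528] tab 22 [0.0339 0.0701 0.0586]
23 cork 85 [-0.0255  0.0218  0.0527] tab 19 [0.0341 0.0233 0.0597]
-23 cork 77 [-0.0279 -0.0226  0.0532] tab 22 [ 0.0343 -0.0246  0.0586]
-69 cork 79 [-0.0293 -0.0693  0.0532] tab 24 [ 0.0351 -0.0707  0.0583]
rail x [0.0069 0.0324 0.0492] 0.03318667721403994
scene {0: array([0.56037312, 0.24455238, 0.0155    ]), 1: array([0.35317334, 0.33958631, 0.033     ])} org [0.46302671 0.30570364] x [0.41689891 0.90895286] 0.22862511894738635
69 cork 69 [-0.0164  0.0675  0.052 ] tab 24 [0.0343 0.0707 0.0565]
23 cork 69 [-0.0245  0.0226  0.0523] tab 23 [0.0348 0.0239 0.057 ]
-23 cork 65 [-0.0266 -0.0219  0.0522] tab 24 [ 0.0346 -0.0244  0.0565]
-69 cork 59 [-0.0287 -0.0686  0.0523] tab 26 [ 0.035  -0.0706  0.0561]
rail x [0.0072 0.0326 0.051 ] 0.03257999761932838
0.0187 {'vertical_fov': 61.33984536344505, 'cx': 253.2701565544875, 'cy': 191.1181740512199, 'xyz': array([0.2058836 , 0.59451506, 0.37226146]), 'rotation': array([[ 4.34900404e-01, -8.62416789e-01, -2.59034592e-01],
       [ 9.00478440e-01,  4.16369179e-01,  1.25599700e-01],
       [-4.65269926e-04, -2.87878426e-01,  9.57666850e-01]])}
```

```bash
python3 -m pendant '-1.9 3.1 0 0 0 -0.016 0;-1.9 3.1 0 0 0 0 0;-1.9 3.1 0 0 0 0 0;-1.9 3.1 0 0 0 0 0;-1.9 3.1 0 0 0 0 0;-1.9 3.1 0 0 0 0 0;0 0 0 0 0 0 0;0 0 0 0 0 0 0' 20
cat > wr.py <<'E'
from pose import *
import sys
st=arm.get_state(); i=arm.camera_info("wrist"); p,d=arm.camera("wrist"); cv2.imwrite(f"pics/{sys.argv[1]}.png",p); np.savez("w.npz",p=p,d=d)
print("tcp",st["eef_pos"].round(4),st["ee_rot"].round(4).tolist(),st["finger_gap"],st["ft_force"].round(2),st["clock"])
hsv=cv2.cvtColor(p,cv2.COLOR_BGR2HSV)
m=cv2.inRange(hsv,(18,130,130),(35,255,255));k,l,s_,c=cv2.connectedComponentsWithStats(m)
q={}
for j in range(1,k):
    if s_[j,4]>60:
        uv=np.argwhere(l==j)[:,::-1];P=pts(i,d,uv);hi=P[:,2].max();t=uv[P[:,2]>hi-.004];c=cv2.minEnclosingCircle(t.astype(np.float32))
        R=ray(i,c[0],.034 if hi>.025 else .016)[0];print(c,hi.round(4),R.round(4),len(uv)); q[hi>.025]=R
if len(q)==2:
    o,x,y=rackpose(q[True],q[False])
    print("org",o,"x",x,np.linalg.norm((q[True]-q[False])[:2]))
    P=pts(i,d,np.argwhere(d>0)[:,::-1]); r=np.c_[(P[:,:2]-o)@x,(P[:,:2]-o)@y,P[:,2]]
    for yy in(69,23,-23,-69):
        s=r[(abs(r[:,1]-yy/1e3)<.018)&(r[:,0]<.016)&(r[:,0]>-.06)&(r[:,2]>.049)&(r[:,2]<.062)]
        t=r[(abs(r[:,1]-yy/1e3)<.015)&(abs(r[:,0]-.035)<.02)&(r[:,2]>.055)&(r[:,2]<.07)]
        mid=lambda a:((a.max(0)+a.min(0))/2).round(4) if len(a) else ""
        print(yy,"cork",mid(s),"tab",len(t),mid(t))
    e=st["eef_pos"][:2]-o;R=st["ee_rot"];print("TCP in rack",e@x,e@y,"yaw err",np.degrees(np.arctan2(R[1,0],R[0,0])-np.arctan2(x[1],x[0])))
E
python3 wr.py w1
```

```text
clock: 0.9
eef_pos: [0.3954, 0.3736, 0.2281]
ee_rot: [[0.419, 0.908, -0.004], [0.908, -0.419, -0.004], [-0.005, -0.002, -1.0]]
ft_force: [0.6, 0.6, -0.1]
finger_gap: -0.003
tcp [0.3954 0.3736 0.2281] [[0.4188, 0.9081, -0.0038], [0.9081, -0.4188, -0.0039], [-0.0051, -0.0018, -1.0]] -0.0030339697447935446 [ 0.6   0.55 -0.12] 0.9
((220.0, 148.0), 9.999999747378752e-05) 0.3697 [0.3624 0.3497 0.034 ] 271
```

View pics/w1.png

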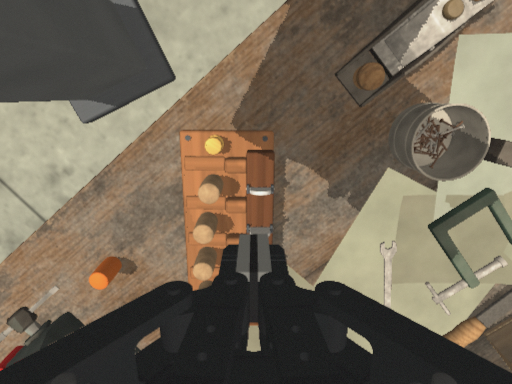

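The wrist view shows the knob at (213,146), tab a at (260,190), corks a, b and c at (208,193), (203,233) and (203,271), and the fingers shut at about (254,240). I'll get the rack pose from the knob and the board's front edge.

```bash
cat > fit.py <<'E'
from pose import *
def run():
    i=arm.camera_info("wrist");X=np.load("w.npz");p,d=X["p"],X["d"]
    P=pts(i,d,np.argwhere(np.ones(d.shape))[:,::-1]).reshape(384,512,3)
    ok=d>0
    hsv=cv2.cvtColor(p,cv2.COLOR_BGR2HSV)
    g=(cv2.inRange(hsv,(18,130,130),(35,255,255))>0)&ok&(P[...,2]>.029)&(P[...,2]<.04)
    kn=ray(i,np.argwhere(g)[:,::-1].mean(0),.034)[0]
    o0=np.array([.465,.3067]);x0=np.array([.421,.907]);y0=np.array([-.907,.421])
    r=np.stack([(P[...,:2]-o0)@x0,(P[...,:2]-o0)@y0,P[...,2]],-1)
    # board front edge, per image row: first board-coloured pixel (rows ~ along rack y)
    b=(cv2.inRange(hsv,(5,130,90),(17,255,255))>0)&ok&(abs(r[...,2]-.012)<.005)&(abs(r[...,0])<.075)&(abs(r[...,1])<.14)
    E=[]
    for v in range(384):
        u=np.where(b[v])[0]
        if len(u)>5: E.append((u[0],v))
    E=np.array(E,float); W=ray(i,E,.012)[:,:2]
    vx,vy,cx,cy=cv2.fitLine(W.astype(np.float32),cv2.DIST_HUBER,0,.001,.001).ravel()
    yv=np.array([vx,vy]);yv*=np.sign(yv@y0);xv=np.array([yv[1],-yv[0]])
    front=np.median((W-np.array([cx,cy]))@xv)+np.array([cx,cy])@xv
    print("n",len(E),"x",xv,"yaw",np.degrees(np.arctan2(xv[1],xv[0])),"knob",kn,"knob x from front (want .040)",kn[:2]@xv-front)
    ox=(front+.055+kn[:2]@xv+.015)/2; oy=kn[:2]@yv-.114
    o=ox*xv+oy*yv; print("org",o)
    # rail top edges and posts check
    r=np.stack([(P[...,:2]-o)@xv,(P[...,:2]-o)@yv,P[...,2]],-1)[ok]
    s=r[(r[:,0]>.0)&(r[:,0]<.07)&(r[:,1]>.03)&(r[:,1]<.12)&(abs(r[:,2]-.034)<.004)]
    s=s[s[:,0]>.018]
    print("rail x",np.percentile(s[:,0],[2,98]),"ymax",s[:,1].max(),"z",s[:,2].mean())
    for yy in(69,23,-23):
        c=r[(abs(r[:,1]-yy/1e3)<.018)&(r[:,0]<.016)&(r[:,0]>-.06)&(r[:,2]>.050)&(r[:,2]<.062)]
        t=r[(abs(r[:,1]-yy/1e3)<.015)&(abs(r[:,0]-.035)<.02)&(r[:,2]>.055)&(r[:,2]<.067)]
        print(yy,"cork",c.mean(0).round(4) if len(c) else "","tab",t.mean(0).round(4) if len(t) else "")
    st=arm.get_state();e=st["eef_pos"][:2]-o;R=st["ee_rot"]
    print("TCP rack",e@xv,e@yv,st["eef_pos"][2],"yaw err deg",np.degrees(np.arctan2(R[1,0],R[0,0])-np.arctan2(xv[1],xv[0])))
run()
E
python3 fit.py
```

```text
n 157 x [0.42227677 0.90646696] yaw 65.02158 knob [0.35696949 0.34429486 0.034     ] knob x from front (want .040) 0.038854142592380236
org [0.46688281 0.31027166]
rail x [0.01980997 0.04824062] ymax 0.10705753753063336 z 0.032910387870692163
69 cork [-0.0191  0.0679  0.0526] tab [0.0335 0.0709 0.0596]
23 cork [-0.0266  0.0224  0.0526] tab [0.0342 0.0249 0.0568]
-23 cork [-0.029  -0.0223  0.0526] tab 
TCP rack 0.027385477405548458 0.09181022787431484 0.22809458751146316 yaw err deg 0.2606501592827604
```

```bash
python3 -m pendant '0.65 -0.6 0 0 0 0.004 0;0 0 3 0 0 0 0;0 0 3 0 0 0 0;0 0 3 0 0 0 0;0 0 3 0 0 0 0;0 0 3 0 0 0 0;0 0 1.5 0 0 0 0;0 0 0 0 0 0 0'
cat > rk.py <<'E'
from h import *
o=np.array([.4663,.3092]);x=np.array([.4223,.9065]);y=np.array([-.9065,.4223])
s=arm.get_state();e=s["eef_pos"][:2]-o;R=s["ee_rot"]
print("rack mm",(1e3*np.array([e@x,e@y,s["eef_pos"][2]])).round(1),"F rack",s["ft_force"][:2]@x,s["ft_force"][:2]@y,s["ft_force"][2],"yaw",np.degrees(np.arctan2(R[1,0],R[0,0])),"toolz",R[:,2].round(4),s["clock"])
E
python3 rk.py; python3 wr.py w2
```

```text
clock: 1.75
eef_pos: [0.3865, 0.3935, 0.0574]
ee_rot: [[0.413, 0.911, -0.001], [0.911, -0.413, -0.001], [-0.001, -0.001, -1.0]]
ft_force: [0.4, 0.1, 0.0]
finger_gap: 0.0
rack mm [ 42.7 107.9  57.4] F rack 0.23247091030624664 -0.3276733662017381 0.04386557702956814 yaw 65.59878525238027 toolz [-1.e-03 -6.e-04 -1.e+00] 1.75
tcp [0.3865 0.3935 0.0574] [[0.4131, 0.9107, -0.001], [0.9107, -0.4131, -0.0006], [-0.0009, -0.0006, -1.0]] 0.0003018537758505248 [0.4  0.07 0.04] 1.75
((150.0, 210.0), 18.027854919433594) 0.1989 [0.3512 0.3481 0.034 ] 1098
```

View pics/w2.png

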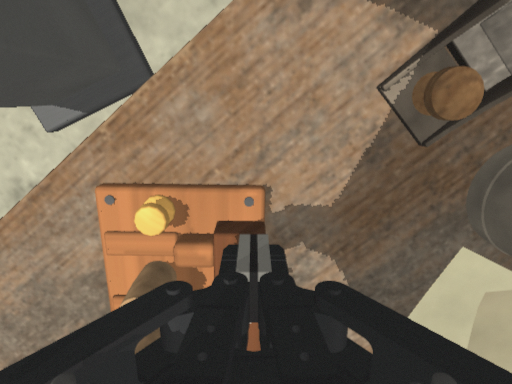

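The wrist view shows the fingertips at (254,240), over the knob end of the rail and a little right of its middle, which agrees with the readout of x 42.7 mm. I'll correct that before sweeping.

```bash
python3 -m pendant '-0.7 0.6 0 0 0 0.01 0;0 0 1.0 0 0 0 0;0 0 0 0 0 0 0;0 0 0 0 0 0 0'; python3 rk.py
```

```text
clock: 2.2
eef_pos: [0.3899, 0.3861, 0.0504]
ee_rot: [[0.422, 0.907, 0.004], [0.907, -0.422, 0.003], [0.004, 0.002, -1.0]]
ft_force: [-0.7, 0.5, -0.7]
finger_gap: -0.004
rack mm [ 37.4 101.8  50.4] F rack 0.2077963521784006 0.8530497809444768 -0.7138596236012814 yaw 65.05850196529369 toolz [ 0.0035  0.003  -1.    ] 2.2
```

```bash
python3 -m pendant '-0.2 0 0.4 0.002 -0.004 0 0;-0.05 0 0 0 0 0 0;0 0 0 0 0 0 0'; python3 rk.py
```

```text
clock: 2.5
eef_pos: [0.3891, 0.3838, 0.0468]
ee_rot: [[0.422, 0.907, 0.001], [0.907, -0.422, 0.001], [0.001, 0.0, -1.0]]
ft_force: [-0.6, -0.6, 0.2]
finger_gap: -0.002
rack mm [ 35.  101.5  46.8] F rack -0.7825333728259666 0.2883698846636692 0.24120852142082536 yaw 65.03940723877676 toolz [ 7.e-04  8.e-04 -1.e+00] 2.5
```

```bash
python3 -m pendant '0 1.5 0 0 0 0 0;0 1.5 0 0 0 0 0;0 1.5 0 0 0 0 0;0 1.5 0 0 0 0 0' ; python3 rk.py
```

```text
clock: 2.9
eef_pos: [0.4471, 0.357, 0.0472]
ee_rot: [[0.42, 0.907, 0.001], [0.907, -0.42, 0.001], [0.001, 0.0, -1.0]]
ft_force: [0.0, 0.0, 0.6]
finger_gap: -0.002
rack mm [35.2 37.6 47.2] F rack 0.03566603292682471 0.004315872480371432 0.6161380585347613 yaw 65.13952939461808 toolz [ 8.e-04  9.e-04 -1.e+00] 2.9
```

```bash
python3 -m pendant '0 1.5 0.08 0 0 0 0;0 1.5 0 0 0 0 0;0 1.5 0 0 0 0 0;0 0.5 0 0 0 0 0;0 0 0 0 0 0 0' ; python3 rk.py
python3 - <<'E'
from h import *
p,d=arm.camera("scene");cv2.imwrite("pics/s2.png",cv2.resize(p[150:270,150:310],None,fx=4,fy=4,interpolation=3))
E
```

```text
clock: 3.4
eef_pos: [0.4995, 0.3318, 0.0459]
ee_rot: [[0.424, 0.906, 0.001], [0.906, -0.424, 0.001], [0.002, 0.001, -1.0]]
ft_force: [-0.4, 1.5, 0.2]
finger_gap: -0.003
rack mm [ 34.5 -20.5  45.9] F rack 1.1426677030667516 0.9812047684667804 0.24886692013734396 yaw 64.90381241832668 toolz [ 0.0012  0.0012 -1.    ] 3.4
```

View pics/s2.png

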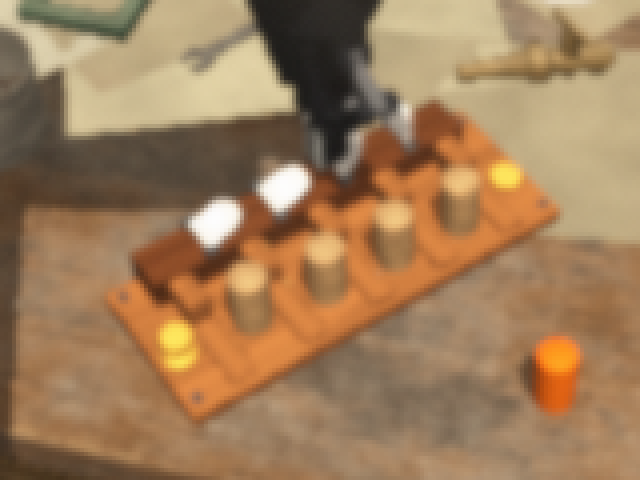

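Tabs a (215,222) and b (285,188) lie flat, c is being tipped under the finger at (345,160), and d still stands at (400,125). I'll finish the last bit gently.

```bash
python3 -m pendant '0.05 0.7 0.03 0 0 0 0;0 0.6 0 0 0 0 0;0 0.2 0 0 0 0 0;0 0 0 0 0 0 0' ; python3 rk.py
```

```text
clock: 3.85
eef_pos: [0.5129, 0.3264, 0.0458]
ee_rot: [[0.422, 0.907, 0.001], [0.907, -0.422, 0.001], [0.001, 0.0, -1.0]]
ft_force: [0.4, 0.6, 0.6]
finger_gap: -0.001
rack mm [ 35.3 -35.   45.8] F rack 0.6757437367227207 -0.09988466082177312 0.5537657772907763 yaw 65.02914373036053 toolz [ 7.e-04  8.e-04 -1.e+00] 3.85
```

```bash
python3 -m pendant '0 0.3 0 0 0 0 0;0 0 0 0 0 0 0;0 0 -2 0 0 0 0;0 0 -3 0 0 0 0;0 0 -2.5 0 0 0 0;0 0 0 0 0 0 0' ; python3 rk.py;python3 -m pendant '-2.4 -0.35 0 0 0 0 0;-2.4 -0.35 0 0 0 0 0;-2.4 -0.35 0 0 0 0 0;-2.4 -0.35 0 0 0 0 0;-1.5 0 0 0 0 0 0;0 0 0 0 0 0 0;0 0 0 0 0 0 0' ; python3 rk.py
python3 - <<'E'
from h import *
p,d=arm.camera("scene");cv2.imwrite("pics/s3.png",cv2.resize(p[150:270,150:310],None,fx=4,fy=4,interpolation=3))
E
```

```text
clock: 4.45
eef_pos: [0.5151, 0.3251, 0.1223]
ee_rot: [[0.422, 0.907, -0.001], [0.907, -0.422, -0.0], [-0.001, -0.001, -1.0]]
ft_force: [-0.0, -0.3, -0.2]
finger_gap: -0.002
rack mm [ 35.  -37.5 122.3] F rack -0.276864606608577 -0.09560847981366337 -0.22823140744856324 yaw 65.06934113820319 toolz [-1.3e-03 -3.0e-04 -1.0e+00] 4.45
clock: 5.15
eef_pos: [0.4519, 0.2274, 0.1191]
ee_rot: [[0.421, 0.907, -0.003], [0.907, -0.421, -0.001], [-0.002, -0.002, -1.0]]
ft_force: [0.4, -0.4, -0.1]
finger_gap: -0.002
rack mm [-80.2 -21.5 119.1] F rack -0.15829015986741568 -0.4922617785167074 -0.10902329872762731 yaw 65.13324204862533 toolz [-2.9e-03 -7.0e-04 -1.0e+00] 5.15
```

View pics/s3.png

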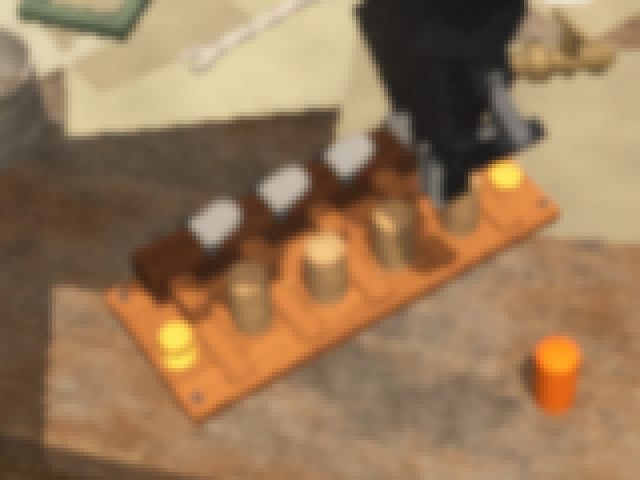

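All three tabs lie flat: a (215,222), b (285,188) and c (350,157). I'll come down in front of cork c.

```bash
python3 -m pendant '0 0.1 2.5 0 0 0 0;0 0 2.5 0 0 0 0;0 0 2 0 0 0 0;0 0 1.3 0 0 0 0;0 0 0 0 0 0 0;0 0 0 0 0 0 0' ; python3 rk.py
python3 - <<'E'
from h import *
p,d=arm.camera("scene");cv2.imwrite("pics/s4.png",cv2.resize(p[150:270,150:310],None,fx=4,fy=4,interpolation=3))
i=arm.camera_info("scene");hsv=cv2.cvtColor(p,cv2.COLOR_BGR2HSV)
E
```

```text
clock: 5.8
eef_pos: [0.4556, 0.2312, 0.0323]
ee_rot: [[0.417, 0.909, 0.0], [0.909, -0.417, 0.001], [0.001, 0.0, -1.0]]
ft_force: [0.7, 0.9, 0.2]
finger_gap: -0.001
rack mm [-75.2 -23.3  32.3] F rack 1.0827611767000656 -0.26448379907183694 0.20816233868438663 yaw 65.32874030105822 toolz [ 5.e-04  6.e-04 -1.e+00] 5.8
```

View pics/s4.png

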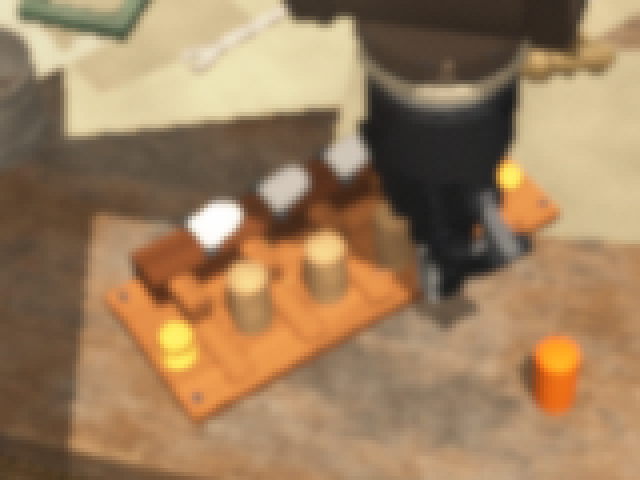

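The finger is at (440,290), in line with cork c (395,240). Pushing in slowly.

```bash
python3 -m pendant '0 0 0.7 0 0 0.005 0;0.8 0 0 0 0 0 0;0.8 0 0 0 0 0 0;0.6 0 0 0 0 0 0;0.5 0 0 0 0 0 0;0.5 0 0 0 0 0 0;0.5 0 0 0 0 0 0;0 0 0 0 0 0 0';python3 rk.py
```

```text
clock: 6.65
eef_pos: [0.4742, 0.2691, 0.0275]
ee_rot: [[0.422, 0.907, 0.005], [0.907, -0.422, 0.002], [0.004, 0.004, -1.0]]
ft_force: [0.6, -0.9, 0.0]
finger_gap: -0.002
rack mm [-33.  -24.1  27.5] F rack -0.6208381748449109 -0.9018219360372404 0.02404541630647718 yaw 65.05667439464385 toolz [ 0.0054  0.0024 -1.    ] 6.65
```

```bash
python3 -m pendant '0.4 -0.1 0.1 0.003 -0.004 0 0;0.4 0 0 0 0 0 0;0.3 0 0 0 0 0 0;0 0 0 0 0 0 0';python3 rk.py
python3 - <<'E'
from h import *
for n in("scene","top"):
    p,d=arm.camera(n);np.savez(n+"5.npz",p=p,d=d)
    q=p[160:250,200:300] if n=="scene" else p[150:270,190:290]
    cv2.imwrite(f"pics/{n}5.png",cv2.resize(q,None,fx=5,fy=5,interpolation=3))
E
```

```text
clock: 7.05
eef_pos: [0.478, 0.2802, 0.0263]
ee_rot: [[0.422, 0.907, 0.0], [0.907, -0.422, -0.0], [-0.0, 0.0, -1.0]]
ft_force: [0.5, -0.3, -0.1]
finger_gap: -0.001
rack mm [-21.3 -22.9  26.3] F rack -0.056991449317197705 -0.5243377166255865 -0.14765131609564514 yaw 65.0437691555125 toolz [ 0.e+00 -4.e-04 -1.e+00] 7.05
```

View pics/scene5.png

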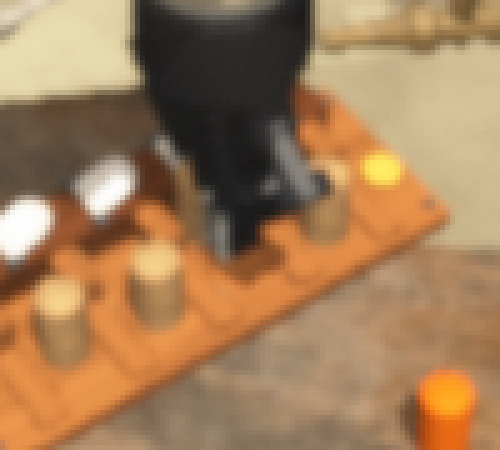

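Cork c is upright at (188,205) and nearly in, and corks b and d haven't moved. I'll creep forward and watch the force.

```bash
for k in 1 2; do python3 -m pendant '0.12 0 0 0 0 0 0;0.12 0 0 0 0 0 0;0 0 0 0 0 0 0'>/dev/null;python3 rk.py; done
```

```text
rack mm [-19.4 -22.9  26.3] F rack 0.4006856468994157 -0.2682844061350987 -0.1934756739104639 yaw 65.01814780099464 toolz [-4.e-04 -6.e-04 -1.e+00] 7.45
rack mm [-18.1 -22.5  26.3] F rack -2.3212311451954926 0.2514524200596014 1.6165894934582332 yaw 65.01795336574355 toolz [-0.0027 -0.0021 -1.    ] 7.75
```

```bash
for k in 1 2; do python3 -m pendant '0.1 0 0 0 0 0 0;0 0 0 0 0 0 0'>/dev/null;python3 rk.py; done
```

```text
rack mm [-18.  -22.1  26.4] F rack -3.2666349867605757 0.4791546897604044 1.1049290607531694 yaw 65.02123658886525 toolz [-0.0048 -0.0036 -1.    ] 7.95
rack mm [-18.  -21.7  26.4] F rack -3.5206519972501007 -0.012855692389353201 1.4257068390706444 yaw 65.0244149669692 toolz [-0.0069 -0.005  -1.    ] 8.15
```

Blocked at x = -18 mm, as expected for a home cork (cork face at -4, finger half-depth 14). I'll back off straight and check.

```bash
python3 -m pendant '-0.5 0 0 0 0 0 0;-1.5 0 0 0 0 0 0;-2.5 0 0 0 0 0 0;-2 0 0 0 0 0 0;0 0 -4 0 0 0 0;0 0 -4 0 0 0 0;0 0 -4 0 0 0 0;0 0 0 0 0 0 0';python3 rk.py; python3 -m pendant '-4 0 -2 0 0 0 0;-4 0 0 0 0 0 0;-4 0 0 0 0 0 0;-3 0 0 0 0 0 0;0 0 0 0 0 0 0;0 0 0 0 0 0 0';python3 rk.py
python3 - <<'E'
from h import *
o=np.array([.4663,.3092]);x=np.array([.4223,.9065]);y=np.array([-.9065,.4223]);im=[]
for n in("top","scene"):
    p,d=arm.camera(n);i=arm.camera_info(n)
    q=p[140:280,185:300] if n=="top" else p[160:260,165:300]
    im.append(cv2.resize(q,(400,400),interpolation=3))
    o={"top":np.array([.46706,.30764]),"scene":np.array([.46303,.3057])}[n]
    P=pts(i,d,np.argwhere(d>0)[:,::-1]); r=np.c_[(P[:,:2]-o)@x,(P[:,:2]-o)@y,P[:,2]]
    for yy in(69,23,-23,-69):
        s=r[(abs(r[:,1]-yy/1e3)<.018)&(r[:,0]<.022)&(r[:,0]>-.06)&(r[:,2]>.049)&(r[:,2]<.062)]
        t=r[(abs(r[:,1]-yy/1e3)<.035)&(abs(r[:,0]-.035)<.02)&(r[:,2]>.037)&(r[:,2]<.07)]
        print(n,yy,"cork",len(s),s.mean(0).round(4) if len(s) else "","tab",len(t),t.mean(0).round(4),t[:,2].max().round(4))
cv2.imwrite("pics/end.png",np.hstack(im))
E
```

```text
clock: 8.95
eef_pos: [0.4513, 0.2233, 0.1497]
ee_rot: [[0.423, 0.906, -0.004], [0.906, -0.423, -0.002], [-0.004, -0.003, -1.0]]
ft_force: [0.3, -0.3, -0.0]
finger_gap: 0.002
rack mm [-84.2 -22.6 149.7] F rack -0.20201552996012423 -0.39107513629768376 -0.04515793769877158 yaw 65.00022128479264 toolz [-0.0041 -0.0025 -1.    ] 8.95
clock: 9.55
eef_pos: [0.3864, 0.0839, 0.1696]
ee_rot: [[0.421, 0.907, 0.002], [0.907, -0.421, -0.001], [0.0, 0.002, -1.0]]
ft_force: [0.9, 0.4, -0.2]
finger_gap: -0.0
rack mm [-237.9  -22.7  169.6] F rack 0.7450735459983103 -0.6334645463195164 -0.1643951412663552 yaw 65.07581426662657 toolz [ 2.e-03 -5.e-04 -1.e+00] 9.55
top 69 cork 81 [-0.0179  0.0673  0.053 ] tab 114 [0.0353 0.058  0.0414] 0.0473
top 23 cork 82 [-0.0253  0.0217  0.0526] tab 171 [0.0352 0.025  0.0418] 0.0503
top -23 cork 77 [ 0.0072 -0.022   0.0532] tab 181 [ 0.0342 -0.0205  0.0423] 0.0552
top -69 cork 79 [-0.0293 -0.0694  0.0533] tab 104 [ 0.0341 -0.054   0.046 ] 0.0637
scene 69 cork 68 [-0.017   0.0677  0.0521] tab 86 [0.0366 0.0564 0.0408] 0.0469
scene 23 cork 66 [-0.0243  0.0221  0.0522] tab 125 [0.0365 0.0255 0.0413] 0.0469
scene -23 cork 59 [ 0.0087 -0.0215  0.0521] tab 126 [ 0.0351 -0.0193  0.0423] 0.0538
scene -69 cork 60 [-0.0282 -0.0684  0.0522] tab 98 [ 0.0353 -0.0565  0.046 ] 0.0619
```

View pics/end.png

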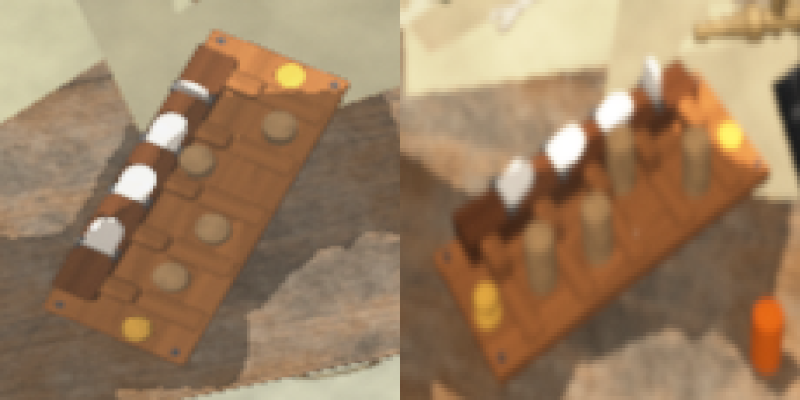

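The end picture shows tabs a, b and c flat and d upright. Cork c is home at x 7–9 mm (8 wanted) and upright, and the other corks are unmoved.

```bash
python3 -c "
from plant import arm
print(arm.sign_off())"
```

```text
the job is handed in; nothing more can be done
None
```

The tally is marked and handed in at about 9.7 s on the robot's clock. With the fingers shut, I swept along the rail away from the knob, which tipped tabs a, b and c in that order. I stopped short of tab d, then pushed cork c straight back into the third gap until it would go no further.

**What the last checks showed:**
- **Tabs:** a, b and c lie flat and d stands upright.
- **Cork c:** it is upright, and the two cameras put it at rack x 7.2 and 8.7 mm, where home is 8 mm. The finger stopped where a cork against the rail should stop it. The wrist force there read under 4 N.
- **Other corks:** a, b and d are within about 1 mm of where they started.
- **Nail tin and barrel tap:** the arm never came near either one, but I did not measure them again at the end.

**Disagreement:** the cameras put the rack's position up to about 5 mm apart. I used a position between them, close to the wrist camera's. The finger stopping where expected agreed with it.

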